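# Close up the bench steriliser and start it

## Task

The bench steriliser is loaded and its tank is filled. With your fingertips only, gripping and hooking nothing, tip the open tank flap on its top fully shut and push the cassette all the way home until its front plate is flush with the machine, then press the wide start key down. Press no other key, never lift or pull the cassette, and leave everything else standing where it is.

Things in the scene. Friction and masses are not known exactly. Their poses are not given: they have to be found in the camera images.
- steriliser: White bench steriliser, 415 wide, 485 deep, 150 high, fixed on the counter. Origin: on the counter under the middle of its front face; x into the machine (away from the robot), y to its left seen from the robot, z up; yaw varies a little. Cassette slot in the front: centre y = +75 mm, 199 wide, 32 to 86 mm above the counter. Flap on the flat top, front left; keys front right.
- cassette: Flat steel instrument cassette, 195 wide, 50 high, 320 deep, loose, 0.6 to 1 kg, in the slot (underside 32 mm up), sticking out 45 to 85 mm. Origin: lower edge of its front plate, centre; x into the machine. Slides along x on slick runners (1 to 3 N, more if also pressed down), 2 mm play each side, to a hard stop where the front plate is flush with the machine's front (origin at machine x = 0).
- cassette_handle (a point): Middle of the outer (robot side) face of the cassette's black handle crossbar, 58 mm above the counter, 78 mm in front of the front plate. The crossbar is 124 wide (along the machine's y), 21 thick, 32 high, on two arms, with a ribbed pad on its inner (machine) side where fingers would hook or pinch it: not to be used here. It stays outside the machine when the cassette is home.
- flap (a joint): Angle of the tank flap, rad: 0 = lying shut on the machine's top, pi/2 = upright, up to 1.95 = leaning open to the left. Friction hinge: it stays where it is left, and about 1 N at the free edge moves it. Starts between 1.3 and 1.8.
- flap_hinge (a point): Middle of the flap's hinge line, 156 mm above the counter; the line runs along the machine's x axis. Shut, the flap reaches from here 85 mm to the machine's right (-y), plus a 9 mm finger tab; it is 70 mm long along x and 6 mm thick. Open, it stands up from the hinge and its outer face looks to the left (+y).
- flap_edge (a point): Middle of the flap's free edge, on its outer face (the top face when shut), 85 mm from the hinge. The inner face, which looks right (-y) when open, bears a flat black rubber seal, 62 x 72, 3 thick, not to be gripped or pressed by fingers.
- panel (a point): Middle of the front edge of the key panel, 115 mm above the counter. From it the panel (183 wide) slopes up at 20 degrees, away from the robot, over 95 mm, to the machine's top at 150 mm. The keys stand 8 mm proud of it in two rows. Front row: wide start key on the left, round stop key on the right. Back row: a small display, then three round cycle keys.
- start_key (a joint): Travel of the start key, m: 0 = up, 0.005 = fully down. Spring key, goes down square to the panel, about 4.5 N fully down.
- start_key_top (a point): Middle of the top of the wide grey start key (40 mm wide along the machine's y, 18 mm along the slope).
- stop_key (a joint): Travel of the stop key, m (0 up, 0.005 down): round grey key, 18 mm across, in the front row 75 mm to the right of the start key. Not to be pressed.
- cycle_key0 (a joint): Travel of the left cycle key, m: round white key, 14 mm across, in the back row, 46 mm up the slope from the start key's row and 27 mm to the right of its middle. Not to be pressed.
- cycle_key1 (a joint): Travel of the middle cycle key, m, 37 mm right of the left one. Not to be pressed.
- cycle_key2 (a joint): Travel of the right cycle key, m, 37 mm right of the middle one. Not to be pressed.
- spray: White spray bottle, 68 across, 230 high, on the counter left of the work. Origin: centre of its underside.
- wash: Clear bottle with a red cap, 72 across, 190 high, on the counter to the left. Origin: centre of its underside.
- oil: Small white bottle, 38 across, 100 high, on the counter just left of the cassette handle. Origin: centre of its underside.
- roll_box: Small white box of cotton rolls, 70 x 85 x 45 high, on the counter in front of the key panel. Origin: centre of its underside.
- tray: Shallow steel instrument tray, 85 x 150 x 24 high, on the counter at the right. Origin: centre of its underside.
- scaler: Steel hand instrument, 175 long, 9 thick, lying on the counter in front and to the right of the handle. Origin: its middle, at the underside; x along it.
- jar: Glass jar with a steel cap, 44 across, 50 high, on top of the machine behind the flap and panel. Origin: centre of its underside.

How it is judged:
On the way, in this order (a step that is already met when the one before it is completed fails the run):
1. the flap is shut and the cassette fully home, in either order (value of joint flap below 0.06 rad and x of cassette in the frame of steriliser above -0.003 m), for 0.1 s.
2. the start key is pressed down (value of joint start_key above 0.0035 m), for 0.02 s.
At the end, for the whole second after the job is handed in: The flap is shut (within 0.06 rad), the cassette's front plate is flush with the machine's front (within 3 mm) and at rest, and the start key, pressed at least 3.5 mm down after both, has been let up again (all of step 1 and value of joint start_key below 0.001 m and linear speed of cassette below 0.01 m/s); the robot touches nothing.
It fails at once if the start key is pressed before the flap is shut and the cassette home (value of joint start_key above 0.0035 m and (value of joint flap above 0.1 rad or x of cassette in the frame of steriliser below -0.005 m)).
It fails at once if another key is pressed (value of joint any of stop_key, cycle_key0, cycle_key1, cycle_key2 above 0.0025 m).
It fails at once if the cassette is lifted, tipped or pulled out (height (world z) of cassette above 0.045 m or angle between cassette's own z axis and vertical above 0.08 rad or x of cassette in the frame of steriliser below -0.105 m).
It fails at once if the handle or the flap is gripped or hooked from its inner side (contact force between the fingers and cassette_c5 above 3 N or contact force between the fingers and flap_c2 above 3 N).
It fails at once if something standing about is shifted by more than 25 mm or knocked over (distance of any of spray, wash, oil, roll_box, tray, scaler, jar from where it was at the start of the episode above 0.025 m or angle between any of spray, wash, oil, jar's own z axis and vertical above 0.5 rad).
It also fails if it takes over 61 s, if anything falls off the work surface, if the arm or the gripper's body presses on something with over 40 N, if the wrist force passes 120 N, or if a joint passes its speed limit or range.

## Robot

A 6-joint arm with a two-finger parallel gripper is mounted at the origin on the work surface. World frame = base frame: x ahead of the robot, y to its left, z up, the work surface at z = 0. Lengths are in m, angles in rad, forces in N, time in s.
With the tool pointing down it reaches from about 0.375 to 0.925 m from the base axis. Payload 5.7 kg.
Tool frame: the origin (TCP) lies on the centre line of the jaws, within the pads' length; the fingertips stand 8 mm ahead of it and the grasp point (between the pads) lies 11 mm behind it (ctrl.tips_ahead is the y of the fingertips in the tool frame, in m); y points along the fingers, x is the direction in which the jaws open and shut, and the axes are right-handed (so a half turn about y gives the same grasp; the last joint's range is limited). The gripper opens to 88 mm and grips with 3 to 60 N. Pads are 20 mm wide; open, the fingers measure 115 mm over their backs; the gripper's body (75 mm by 178 mm) begins 61 mm behind the grasp point.
Start: joints at [-1.419, 0.359, 1.51, -0, 1.272, -0.115], TCP at [0.158, -0.579, 0.231] pointing down, gripper open.
Joint ranges: [-2.97, 2.97], [-1.01, 2.36], [0.21, 2.38], [-0.96, 4.11], [0.2, 2.71], [-2.98, 2.98]. Speed limits (rad/s): [2.39, 2.39, 3.14, 3.14, 3.14, 3.14].

## Interface

Orientations are given as a 3x3 rotation matrix whose columns are the frame's x, y, z axes.
In Python, from bench import ctrl, cams, finder gives the robot as it stands.
- The arm moves only by the shell command python3 -m crank 'ROWS' [OPENING]. ROWS is JSON, a list of rows, each an object of numbers: "x", "y", "z": the shift along the world's x, y, z in m; "wx", "wy", "wz": the turn, a rotation vector about the world's x, y, z in rad. In form: [{"x": .., "y": .., "z": .., "wx": .., "wy": .., "wz": ..}, ...]. A call has 1 to 20 rows; each row shifts and turns the commanded pose from where the row before left it; what a row does not reach is not made up. A row lasts 1/10 s, in which the tool goes at most 50 mm and 8.59 degrees, less where a joint would pass 70% of its speed; a pose out of reach is approached as far as the arm can. A call is refused whole if a number of a shift passes 0.05 or a number of a turn 0.15, either way. A call with a gripper value outside its range is refused whole. OPENING is the closure, from -1 (fully open) to 1 (shut), set as the call begins (- or left out, the last holds). The fingers move at their own pace and stop on an object; the grip force is fixed at half the most. Time passes only in rows, so rows that do not move let the fingers close. It gives the time, the measured TCP pose, the force and the opening at its end, in the units of the state.
- ctrl.sense(): the state, without advancing time (a new reading comes with each control period).
- cams.snapshot(name): name is "scene" or "top"; returns (picture, depth): 400x640x3 uint8, blue, green, red; 400x640 float32, m along the optical axis (not along the pixel's ray), 0 where there is no reading.
- cams.camera_info(name): a dict with "camera_matrix" (3x3 intrinsics, pixels), "cam_to_world" (4x4, takes a point from camera to world coordinates). Camera axes: x right, y down, z forward; pixel columns grow to the right and rows downward; lengths in m; the calibration is good to about 2 mm. A picture is of the moment at which its call begins. camera_info takes no time and is no camera call.
- ctrl.close_job(): hands the job in, once; it reports no verdict.
Trained networks look in the newest picture that a camera, given by its name, has taken for a name from the list of things; names that differ only in an ending like _2 or _b are one class to them, and where a whole thing is asked for, a point or a joint stands for the part that bears it (a point fixed in the world has none). Each returns a list of dicts, best first, with "conf" (0 to 1); they miss things now and then, are a little off and sometimes report something else, mostly with a low value. They report only what shows in the picture. A call takes as long as a camera call.
- finder.boxes_of(camera, target): "extent" ([left, top, width, height] in pixels, round what is visible of it).
- finder.regions_of(camera, target): "region" (400x640 bool, what is visible of it) and "extent" ([left, top, width, height] in pixels, round what is visible of it).
The state is a dict: "time_s": time; "joints": joint angles; "joint_vel": joint speeds; "effort": joint torques, N m; "position": TCP position; "tcp_rot": TCP orientation; "force": force on the tool from outside, world axes, zero at the start; "torque": the same for the moment, N m; "gripper_width": finger opening in m.
Only numpy, scipy, OpenCV 4.12 (cv2) and the standard library are available. Lean on these libraries where they do the work, as an engineer would, in place of code of your own. Each camera call takes 0.05 s, during which the arm holds its last target. There are 200 camera calls.

## Working session

There is one attempt and no reset: what is moved stays moved. The work goes in short steps, Python scripts to look and compute and a shell command to move; the robot and the scene stay as the last step left them, time stands still between calls to the robot, and variables do not carry over. Pictures are saved under pics/ and viewed, about 8 in all and at most 12, crops included, and the job is handed in when it is done.

```bash
mkdir -p pics; cat > h.py <<'E'
import numpy as np, cv2
from bench import ctrl,cams,finder
def info(n):
    c=cams.camera_info(n); return np.array(c["camera_matrix"]),np.array(c["cam_to_world"])
def cloud(n,d):
    K,T=info(n); v,u=np.mgrid[:400,:640]
    P=np.stack([(u-K[0,2])/K[0,0]*d,(v-K[1,2])/K[1,1]*d,d],-1)
    W=P@T[:3,:3].T+T[:3,3]; W[d<=0]=np.nan; return W
def proj(n,p):
    K,T=info(n); q=T[:3,:3].T@(np.asarray(p)-T[:3,3]); q=K@q; return q[:2]/q[2]
E
python3 - <<'E'
from h import *
np.set_printoptions(precision=4,suppress=True)
for n in ["scene","top"]:
    im,d=cams.snapshot(n); cv2.imwrite(f"pics/{n}0.png",im); np.save(f"pics/{n}0.npy",d)
    W=cloud(n,d); print(n,info(n)[1][:3])
    for t in ["steriliser","cassette","cassette_handle","flap","start_key","stop_key","cycle_key0","oil","roll_box","jar","scaler","spray","wash"]:
        r=finder.regions_of(n,t)
        for q in r[:2]:
            w=W[q["region"]]; w=w[~np.isnan(w[:,0])]
            if len(w): print(t,round(q["conf"],2),q["extent"],"med",np.median(w,0),"p3",np.percentile(w,3,0),"p97",np.percentile(w,97,0))
print(ctrl.sense(), ctrl.tips_ahead)
E
```

```text
scene [[-0.8271  0.3093 -0.4694  1.1204]
 [ 0.5621  0.4636 -0.6849  0.8663]
 [ 0.0058 -0.8303 -0.5573  0.8077]]
steriliser 0.62 [96.9, 176.2, 232.4, 187.7] med [0.9142 0.1405 0.15  ] p3 [ 0.6618 -0.181   0.0234] p97 [1.1064 0.2269 0.2072]
cassette 0.95 [309.5, 210.3, 53.2, 52.9] med [0.5626 0.1551 0.075 ] p3 [0.4814 0.0452 0.0445] p97 [0.6145 0.2073 0.0851]
cassette_handle 0.81 [305.0, 206.8, 62.8, 57.7] med [0.5597 0.1505 0.074 ] p3 [0.4724 0.0245 0.0008] p97 [0.6174 0.2075 0.0856]
cassette_handle 0.44 [360.0, 247.0, 18.9, 34.2] med [0.5391 0.2782 0.0536] p3 [0.5183 0.2582 0.0026] p97 [0.5497 0.2891 0.1012]
flap 0.96 [280.6, 197.6, 30.2, 39.4] med [0.6953 0.1668 0.2003] p3 [0.6618 0.1526 0.1541] p97 [0.7266 0.1799 0.2443]
start_key 0.55 [269.3, 185.5, 7.2, 12.2] med [ 0.6393 -0.0553  0.1323] p3 [ 0.6272 -0.0746  0.1266] p97 [ 0.6468 -0.0374  0.1367]
cycle_key0 0.38 [266.1, 186.8, 11.2, 12.5] med [ 0.6401 -0.0552  0.1316] p3 [ 0.6275 -0.0762  0.1249] p97 [ 0.6476 -0.0374  0.1365]
oil 0.69 [362.1, 246.0, 17.6, 37.6] med [0.5385 0.278  0.0516] p3 [0.4705 0.231  0.0008] p97 [0.5497 0.28
[... 2773 characters left out ...]
5 0.0057] p97 [0.4693 0.4272 0.2298]
wash 0.63 [143.1, 269.0, 41.5, 33.1] med [0.319  0.4205 0.126 ] p3 [0.2886 0.4018 0.0199] p97 [0.3506 0.4511 0.1904]
{'time_s': 1.4, 'joints': array([-1.4191,  0.3588,  1.5104, -0.    ,  1.2725, -0.1151]), 'joint_vel': array([-0.0016,  0.0004, -0.0013, -0.0009,  0.0003,  0.0009]), 'effort': array([  0.0004, -51.5328, -27.1122,   0.0675,   0.0247,  -0.    ]), 'position': array([ 0.1581, -0.5787,  0.2306]), 'tcp_rot': array([[ 0.2636, -0.0001,  0.9646],
       [-0.9646,  0.0002,  0.2636],
       [-0.0002, -1.    , -0.    ]]), 'force': array([ 0.0924, -0.6606, -0.212 ]), 'torque': array([-0.0012,  0.035 , -0.042 ]), 'gripper_width': 0.0880403857903776} 0.008
```

View pics/scene0.png

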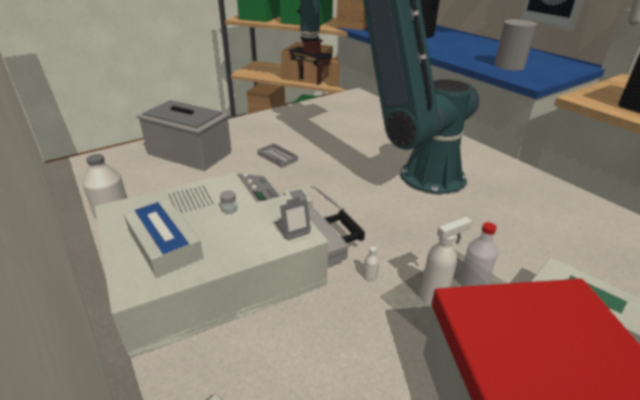

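View pics/top0.png

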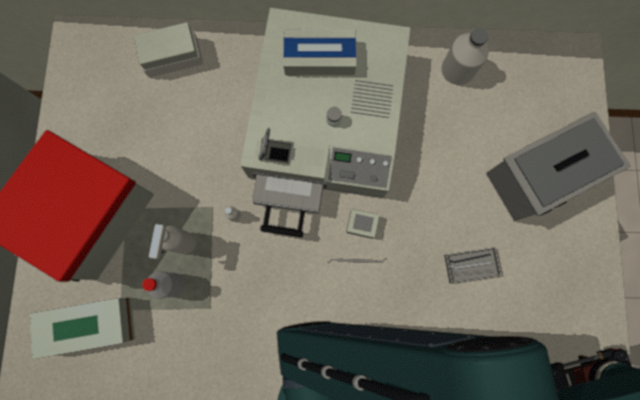

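The top picture shows the flap open at about (266,147), the handle bar at (283,228), the start key at (347,175) and the stop key at (372,180). The oil bottle stands at (230,213). In the scene picture the flap is upright at (295,217). Next I fit the machine frame.

```bash
python3 - <<'E'
from h import *
np.set_printoptions(precision=4,suppress=True)
d=np.load("pics/top0.npy"); W=cloud("top",d)
for lo,hi in [(.146,.154)]:
    m=(W[...,2]>lo)&(W[...,2]<hi)&(W[...,0]>.55)&(abs(W[...,1])<.3)
    m=cv2.morphologyEx(m.astype(np.uint8),cv2.MORPH_OPEN,np.ones((3,3)))>0
    r=cv2.minAreaRect(W[m][:,:2].astype(np.float32)); print(r, cv2.boxPoints(r))
    # left and back... edges by line fit
    P=W[m][:,:2]
    xs=np.arange(.65,1.08,.02); e=[(x,P[abs(P[:,0]-x)<.01][:,1].max(),P[abs(P[:,0]-x)<.01][:,1].min()) for x in xs]; e=np.array(e)
    for k in (1,2): print("side slope", np.polyfit(e[:,0],e[:,k],1))
    ys=np.arange(0.01,.19,.01); f=np.array([(y,P[abs(P[:,1]-y)<.005][:,0].min()) for y in ys]); print("front",np.polyfit(f[:,0],f[:,1],1)); 
    ys=np.arange(-.17,.19,.01); f=np.array([(y,P[abs(P[:,1]-y)<.005][:,0].max()) for y in ys]); print("back",np.polyfit(f[:,0],f[:,1],1))
# handle bar
m=(W[...,2]>.065)&(W[...,2]<.08)&(W[...,0]>.45)&(W[...,0]<.53)&(W[...,1]>.02)&(W[...,1]<.22)
P=W[m]; print("bar",len(P),P.min(0),P.max(0)); 
for y in np.arange(.05,.19,.02):
    q=P[abs(P[:,1]-y)<.01]; print(round(y,2),q[:,0].min() if len(q) else None,q[:,0].max() if len(q) else None)
# cassette top
m=(W[...,2]>.08)&(W[...,2]<.088)&(W[...,0]>.5)&(W[...,0]<.64)&(W[...,1]>-.02)&(W[...,1]<.23)
P=W[m]; print("cas",P.min(0),P.max(0),cv2.minAreaRect(P[:,:2].astype(np.float32)))
d=np.load("pics/scene0.npy"); W=cloud("scene",d)
m=(W[...,2]>.16)&(W[...,2]<.27)&(W[...,0]>.64)&(W[...,0]<.75)&(W[...,1]>.12)&(W[...,1]<.22)
P=W[m];print("flap",len(P),P.min(0),P.max(0)); c=np.median(P,0); P=P[abs(P[:,1]-c[1])<.03]
A=np.c_[P[:,0],P[:,2],np.ones(len(P))]; print("y=a x+b z+c",np.linalg.lstsq(A,P[:,1],rcond=None)[0])
E
```

```text
((0.8617397546768188, -0.00011168420314788818), (0.4146178662776947, 0.48678407073020935), 83.26860809326172) [[ 0.5957 -0.1775]
 [ 1.0792 -0.2345]
 [ 1.1278  0.1772]
 [ 0.6443  0.2343]]
side slope [-0.1273  0.3147]
side slope [-0.3228  0.0879]
front [0.1375 0.6193]
back [0.1436 1.0994]
bar 393 [0.4649 0.0588 0.065 ] [0.5292 0.18   0.0786]
0.05 0.46538949849036293 0.5284721082971191
0.07 0.46486022843707175 0.5290076333861518
0.09 0.4665363961247625 0.48966082713248793
0.11 0.46921475315045347 0.4919868835791942
0.13 0.4714471142482123 0.49191617951537503
0.15 0.4720545168929281 0.5288667800433199
0.17 0.47604731143813017 0.5292236882133605
0.19 None None
cas [ 0.5392 -0.0186  0.08  ] [0.6395 0.2066 0.088 ] ((0.5868414044380188, 0.09846313297748566), (0.2262754887342453, 0.083785280585289), 83.71534729003906)
flap 946 [0.6571 0.1489 0.1601] [0.7293 0.1859 0.2503]
y=a x+b z+c [-0.1253 -0.263   0.3068]
```

The machine fits well at 415 x 487 mm: its front centre is at (0.620, 0.028) and its yaw is about -0.12. The flap is at about 1.31 rad, with the hinge middle near (0.694, 0.178). The cassette sticks out about 82 mm. The start key is at (0.637, -0.057, 0.1315). I'll lift, turn, close the fingers and go over to the left of the flap.

```bash
python3 -m crank '[{"z":0.04,"wz":-0.129},{"z":0.04,"wz":-0.129},{"z":0.02,"wz":-0.129}]' 1
python3 -m crank '[{"x":0.027,"y":0.04},{"x":0.027,"y":0.04},{"x":0.027,"y":0.04},{"x":0.027,"y":0.04},{"x":0.027,"y":0.04},{"x":0.027,"y":0.04},{"x":0.027,"y":0.04},{"x":0.027,"y":0.04},{"x":0.027,"y":0.04},{"x":0.027,"y":0.04},{"x":0.027,"y":0.04},{"x":0.027,"y":0.04},{"x":0.027,"y":0.04},{"x":0.027,"y":0.04},{"x":0.027,"y":0.04},{"x":0.027,"y":0.04},{"x":0.027,"y":0.04},{"x":0.027,"y":0.04},{"x":0.027,"y":0.04},{"x":0.027,"y":0.04}]'
python3 -m crank '[{}]'; python3 -c "
from bench import ctrl;s=ctrl.sense();print(s['joints'],s['tcp_rot'])"
```

```text
[-1.41912460e+00  3.58814688e-01  1.51043111e+00 -2.88607479e-05
  1.27252834e+00 -1.15114415e-01] [[ 2.63640815e-01 -5.46908466e-05  9.64620919e-01]
 [-9.64620903e-01  1.75235816e-04  2.63640821e-01]
 [-1.83454873e-04 -9.99999983e-01 -6.55662051e-06]]invalid input at $[0]: expected keys x, y, z, wx, wy, wz
invalid input at $[0]: expected keys x, y, z, wx, wy, wz
invalid input at $[0]: expected keys x, y, z, wx, wy, wz
```

All six keys are needed in each row.

```bash
python3 -m crank '[{"x":0,"y":0,"z":0.04,"wx":0,"wy":0,"wz":-0.129},{"x":0,"y":0,"z":0.04,"wx":0,"wy":0,"wz":-0.129},{"x":0,"y":0,"z":0.02,"wx":0,"wy":0,"wz":-0.129}]' 1
python3 -m crank '[{"x":0.027,"y":0.04,"z":0,"wx":0,"wy":0,"wz":0},{"x":0.027,"y":0.04,"z":0,"wx":0,"wy":0,"wz":0},{"x":0.027,"y":0.04,"z":0,"wx":0,"wy":0,"wz":0},{"x":0.027,"y":0.04,"z":0,"wx":0,"wy":0,"wz":0},{"x":0.027,"y":0.04,"z":0,"wx":0,"wy":0,"wz":0},{"x":0.027,"y":0.04,"z":0,"wx":0,"wy":0,"wz":0},{"x":0.027,"y":0.04,"z":0,"wx":0,"wy":0,"wz":0},{"x":0.027,"y":0.04,"z":0,"wx":0,"wy":0,"wz":0},{"x":0.027,"y":0.04,"z":0,"wx":0,"wy":0,"wz":0},{"x":0.027,"y":0.04,"z":0,"wx":0,"wy":0,"wz":0},{"x":0.027,"y":0.04,"z":0,"wx":0,"wy":0,"wz":0},{"x":0.027,"y":0.04,"z":0,"wx":0,"wy":0,"wz":0},{"x":0.027,"y":0.04,"z":0,"wx":0,"wy":0,"wz":0},{"x":0.027,"y":0.04,"z":0,"wx":0,"wy":0,"wz":0},{"x":0.027,"y":0.04,"z":0,"wx":0,"wy":0,"wz":0},{"x":0.027,"y":0.04,"z":0,"wx":0,"wy":0,"wz":0},{"x":0.027,"y":0.04,"z":0,"wx":0,"wy":0,"wz":0},{"x":0.027,"y":0.04,"z":0,"wx":0,"wy":0,"wz":0},{"x":0.027,"y":0.04,"z":0,"wx":0,"wy":0,"wz":0},{"x":0,"y":0,"z":0,"wx":0,"wy":0,"wz":0}]'
```

```text
time_s: 1.7
position: [0.1584, -0.58, 0.3342]
tcp_rot: [[-0.125, 0.001, 0.992], [-0.992, -0.004, -0.125], [0.004, -1.0, 0.001]]
force: [-0.5, -0.2, -0.2]
gripper_width: 0.0674
time_s: 3.7
position: [0.6733, 0.1864, 0.329]
tcp_rot: [[-0.116, 0.0, 0.993], [-0.993, 0.002, -0.116], [-0.002, -1.0, -0.0]]
force: [-0.6, 0.2, 0.5]
gripper_width: 0.0006
```

```bash
python3 -m crank '[{"x":0.026,"y":0.034,"z":0,"wx":0,"wy":0,"wz":0},{"x":0,"y":0,"z":-0.04,"wx":0,"wy":0,"wz":0},{"x":0,"y":0,"z":-0.04,"wx":0,"wy":0,"wz":0},{"x":0,"y":0,"z":-0.022,"wx":0,"wy":0,"wz":0},{"x":0,"y":0,"z":0,"wx":0,"wy":0,"wz":0}]'
python3 - <<'E'
from h import *
im,d=cams.snapshot("scene"); cv2.imwrite("pics/s1.png",cv2.resize(im[130:290,200:420],None,fx=3.5,fy=3.5))
E
```

```text
time_s: 4.2
position: [0.6941, 0.214, 0.2241]
tcp_rot: [[-0.12, -0.008, 0.993], [-0.993, -0.002, -0.12], [0.003, -1.0, -0.008]]
force: [-0.4, -0.8, 0.9]
gripper_width: 0.0006
```

View pics/s1.png

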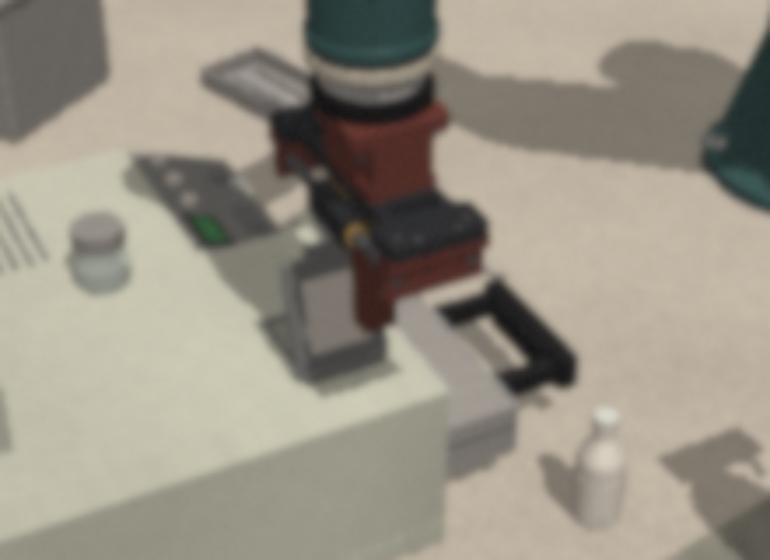

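The closed fingers (crop at about 375,300) hang just left of the flap (330,300), clear of everything else. I'll push the flap over along the arc.

```bash
python3 -m crank '[{"x":-0.0012,"y":-0.01,"z":0,"wx":0,"wy":0,"wz":0},{"x":-0.0012,"y":-0.01,"z":0,"wx":0,"wy":0,"wz":0},{"x":-0.0012,"y":-0.01,"z":0,"wx":0,"wy":0,"wz":0},{"x":-0.0012,"y":-0.01,"z":0,"wx":0,"wy":0,"wz":0},{"x":-0.001,"y":-0.009,"z":-0.004,"wx":0,"wy":0,"wz":0},{"x":-0.001,"y":-0.0085,"z":-0.004,"wx":0,"wy":0,"wz":0},{"x":-0.0008,"y":-0.006,"z":-0.0055,"wx":0,"wy":0,"wz":0},{"x":-0.0007,"y":-0.006,"z":-0.0055,"wx":0,"wy":0,"wz":0},{"x":-0.0006,"y":-0.005,"z":-0.0065,"wx":0,"wy":0,"wz":0},{"x":-0.0005,"y":-0.0045,"z":-0.0065,"wx":0,"wy":0,"wz":0},{"x":-0.0004,"y":-0.003,"z":-0.0075,"wx":0,"wy":0,"wz":0},{"x":-0.0003,"y":-0.003,"z":-0.0075,"wx":0,"wy":0,"wz":0},{"x":0,"y":-0.001,"z":-0.008,"wx":0,"wy":0,"wz":0},{"x":0,"y":-0.001,"z":-0.006,"wx":0,"wy":0,"wz":0},{"x":0,"y":0,"z":0,"wx":0,"wy":0,"wz":0},{"x":0,"y":0,"z":0,"wx":0,"wy":0,"wz":0}]'
```

```text
time_s: 5.85
position: [0.6871, 0.1284, 0.1674]
tcp_rot: [[-0.12, -0.0, 0.993], [-0.993, 0.0, -0.12], [-0.0, -1.0, -0.0]]
force: [-0.7, 0.0, 1.1]
gripper_width: 0.0004
```

```bash
python3 -m crank '[{"x":0,"y":0,"z":-0.002,"wx":0,"wy":0,"wz":0},{"x":0,"y":0,"z":-0.001,"wx":0,"wy":0,"wz":0},{"x":0,"y":0,"z":0,"wx":0,"wy":0,"wz":0}]'; python3 -m crank '[{"x":0,"y":0,"z":-0.001,"wx":0,"wy":0,"wz":0},{"x":0,"y":0,"z":-0.001,"wx":0,"wy":0,"wz":0},{"x":0,"y":0,"z":0,"wx":0,"wy":0,"wz":0}]'
```

```text
time_s: 6.15
position: [0.6872, 0.1284, 0.1671]
tcp_rot: [[-0.12, 0.001, 0.993], [-0.993, 0.0, -0.12], [-0.0, -1.0, 0.001]]
force: [-6.3, -0.9, 15.0]
gripper_width: 0.0002
time_s: 6.45
position: [0.6873, 0.1284, 0.1669]
tcp_rot: [[-0.12, 0.002, 0.993], [-0.993, 0.0, -0.12], [-0.0, -1.0, 0.002]]
force: [-9.6, -0.5, 24.1]
gripper_width: 0.0004
```

```bash
python3 -m crank '[{"x":0,"y":0,"z":0.02,"wx":0,"wy":0,"wz":0},{"x":0,"y":0,"z":0.04,"wx":0,"wy":0,"wz":0},{"x":0,"y":0,"z":0.045,"wx":0,"wy":0,"wz":0},{"x":-0.044,"y":0,"z":0,"wx":0,"wy":0,"wz":0},{"x":-0.044,"y":0,"z":0,"wx":0,"wy":0,"wz":0},{"x":-0.044,"y":0,"z":0,"wx":0,"wy":0,"wz":0},{"x":-0.044,"y":0,"z":0,"wx":0,"wy":0,"wz":0},{"x":-0.044,"y":0,"z":0,"wx":0,"wy":0,"wz":0},{"x":-0.044,"y":0,"z":0,"wx":0,"wy":0,"wz":0},{"x":0,"y":0,"z":0,"wx":0,"wy":0,"wz":0},{"x":0,"y":0,"z":0,"wx":0,"wy":0,"wz":0}]'
python3 - <<'E'
from h import *
np.set_printoptions(precision=4,suppress=True)
im,d=cams.snapshot("scene"); W=cloud("scene",d)
o=np.array([.620,.0284]);c,s=np.cos(-.12),np.sin(-.12)
L=(W[...,:2]-o)@np.array([[c,-s],[s,c]])
for a in (.15,.13,.11,.09,.07,.04):
    m=(abs(L[...,0]-.055)<.015)&(abs(L[...,1]-a)<.01)&(W[...,2]>.13)&(W[...,2]<.3); print(a,m.sum(),np.median(W[m][:,2]))
m=(W[...,2]>.065)&(W[...,2]<.08)&(L[...,1]>.005)&(L[...,1]<.145)&(L[...,0]<-.11)&(L[...,0]>-.22)
P=L[m]; print("bar local",np.percentile(P,[2,50,98],axis=0))
im[:]=im; cv2.imwrite("pics/s2.png",cv2.resize(im[130:290,200:420],None,fx=3.5,fy=3.5))
E
```

```text
time_s: 7.55
position: [0.4227, 0.1284, 0.2679]
tcp_rot: [[-0.119, 0.001, 0.993], [-0.993, 0.0, -0.119], [-0.0, -1.0, 0.001]]
force: [0.8, 0.0, 2.1]
gripper_width: 0.0004
0.15 76 0.15980615738947762
0.13 67 0.16044830676714716
0.11 59 0.16059281062014763
0.09 52 0.16030753024320976
0.07 50 0.15947188079447905
0.04 45 0.15080259193603596
bar local [[-0.1553  0.0187]
 [-0.1419  0.085 ]
 [-0.1128  0.1354]]
```

View pics/s2.png

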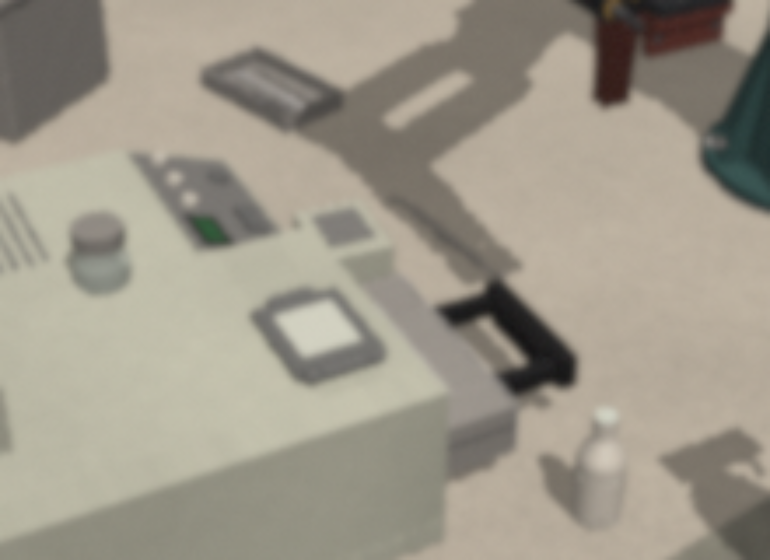

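The flap is flat: it reads 160 mm high across its whole width, and the picture shows it lying shut at (320,335). Next I go down in front of the handle bar and push.

```bash
python3 -m crank '[{"x":0,"y":0,"z":-0.042,"wx":0,"wy":0,"wz":0},{"x":0,"y":0,"z":-0.042,"wx":0,"wy":0,"wz":0},{"x":0,"y":0,"z":-0.042,"wx":0,"wy":0,"wz":0},{"x":0,"y":0,"z":-0.042,"wx":0,"wy":0,"wz":0},{"x":0,"y":0,"z":-0.042,"wx":0,"wy":0,"wz":0},{"x":0,"y":0,"z":0,"wx":0,"wy":0,"wz":0},{"x":0.015,"y":-0.0018,"z":0,"wx":0,"wy":0,"wz":0},{"x":0.015,"y":-0.0018,"z":0,"wx":0,"wy":0,"wz":0},{"x":0.008,"y":-0.001,"z":0,"wx":0,"wy":0,"wz":0},{"x":0.008,"y":-0.001,"z":0,"wx":0,"wy":0,"wz":0}]'
python3 -m crank '[{"x":0.008,"y":-0.001,"z":0,"wx":0,"wy":0,"wz":0},{"x":0.008,"y":-0.001,"z":0,"wx":0,"wy":0,"wz":0},{"x":0.008,"y":-0.001,"z":0,"wx":0,"wy":0,"wz":0},{"x":0.008,"y":-0.001,"z":0,"wx":0,"wy":0,"wz":0},{"x":0.008,"y":-0.001,"z":0,"wx":0,"wy":0,"wz":0},{"x":0.008,"y":-0.001,"z":0,"wx":0,"wy":0,"wz":0},{"x":0.008,"y":-0.001,"z":0,"wx":0,"wy":0,"wz":0}]'
```

```text
time_s: 8.6
position: [0.471, 0.1226, 0.0593]
tcp_rot: [[-0.12, 0.002, 0.993], [-0.993, 0.0, -0.12], [-0.001, -1.0, 0.002]]
force: [-3.6, 1.0, 2.0]
gripper_width: 0.0007
time_s: 9.3
position: [0.5257, 0.1156, 0.0575]
tcp_rot: [[-0.12, -0.0, 0.993], [-0.993, 0.0, -0.12], [-0.0, -1.0, -0.0]]
force: [-4.0, -0.1, 2.7]
gripper_width: 0.0004
```

```bash
python3 -m crank '[{"x":0.006,"y":-0.0007,"z":0,"wx":0,"wy":0,"wz":0},{"x":0.004,"y":-0.0005,"z":0,"wx":0,"wy":0,"wz":0},{"x":0,"y":0,"z":0,"wx":0,"wy":0,"wz":0}]'
python3 -m crank '[{"x":0.002,"y":-0.0002,"z":0,"wx":0,"wy":0,"wz":0},{"x":0.002,"y":-0.0003,"z":0,"wx":0,"wy":0,"wz":0},{"x":0,"y":0,"z":0,"wx":0,"wy":0,"wz":0}]'
```

```text
time_s: 9.6
position: [0.5363, 0.1144, 0.0576]
tcp_rot: [[-0.12, 0.002, 0.993], [-0.993, 0.0, -0.12], [-0.0, -1.0, 0.002]]
force: [0.1, -0.1, 0.3]
gripper_width: 0.0
time_s: 9.9
position: [0.5391, 0.1139, 0.0576]
tcp_rot: [[-0.12, -0.0, 0.993], [-0.993, 0.0, -0.12], [-0.0, -1.0, -0.0]]
force: [-2.0, 0.6, -0.1]
gripper_width: 0.0004
```

```bash
for i in 1 2 3; do python3 -m crank '[{"x":0.001,"y":-0.0001,"z":0,"wx":0,"wy":0,"wz":0},{"x":0.001,"y":-0.0001,"z":0,"wx":0,"wy":0,"wz":0},{"x":0,"y":0,"z":0,"wx":0,"wy":0,"wz":0}]' | grep -E "pos|force"; done
```

```text
position: [0.5412, 0.1138, 0.0576]
force: [-1.4, 0.7, 0.1]
position: [0.5424, 0.1136, 0.0576]
force: [-4.9, 0.3, 2.9]
position: [0.5424, 0.1136, 0.0574]
force: [-8.4, 1.7, 6.3]
```

```bash
python3 -m crank '[{"x":0.001,"y":-0.0001,"z":0,"wx":0,"wy":0,"wz":0},{"x":0.001,"y":-0.0001,"z":0,"wx":0,"wy":0,"wz":0},{"x":0,"y":0,"z":0,"wx":0,"wy":0,"wz":0}]' | grep -E "pos|force"
python3 -m crank '[{"x":-0.01,"y":0.0012,"z":0,"wx":0,"wy":0,"wz":0},{"x":-0.03,"y":0.0036,"z":0,"wx":0,"wy":0,"wz":0},{"x":0,"y":0,"z":0.045,"wx":0,"wy":0,"wz":0},{"x":0,"y":0,"z":0.048,"wx":0,"wy":0,"wz":0},{"x":0,"y":0,"z":0.048,"wx":0,"wy":0,"wz":0},{"x":0,"y":0,"z":0.048,"wx":0,"wy":0,"wz":0},{"x":0.02,"y":-0.034,"z":0,"wx":-0.014,"wy":-0.1155,"wz":0},{"x":0.02,"y":-0.034,"z":0,"wx":-0.014,"wy":-0.1155,"wz":0},{"x":0.02,"y":-0.034,"z":0,"wx":-0.014,"wy":-0.1155,"wz":0},{"x":0.02,"y":-0.034,"z":0,"wx":0,"wy":0,"wz":0},{"x":0.02,"y":-0.034,"z":0,"wx":0,"wy":0,"wz":0},{"x":0,"y":0,"z":0,"wx":0,"wy":0,"wz":0},{"x":0,"y":0,"z":0,"wx":0,"wy":0,"wz":0}]'
python3 - <<'E'
from h import *
np.set_printoptions(precision=4,suppress=True)
o=np.array([.620,.0284]);c,s=np.cos(-.12),np.sin(-.12);R=np.array([[c,-s],[s,c]])
for n in ("scene","top"):
    im,d=cams.snapshot(n); W=cloud(n,d); L=(W[...,:2]-o)@R
    m=(W[...,2]>.065)&(W[...,2]<.08)&(L[...,1]>.005)&(L[...,1]<.145)&(L[...,0]<-.04)&(L[...,0]>-.2)
    P=L[m]; print(n,"bar local",len(P),np.percentile(P,[2,50,98],axis=0) if len(P) else "")
    for q in finder.regions_of(n,"start_key")[:1]:
        w=W[q["region"]]; print(q["conf"],q["extent"],np.nanmedian(w,0))
    if n=="scene": cv2.imwrite("pics/s3.png",cv2.resize(im[130:290,200:420],None,fx=3.5,fy=3.5))
E
```

```text
position: [0.5424, 0.1135, 0.0571]
force: [-12.8, 1.8, 8.8]
time_s: 12.4
position: [0.6079, -0.0531, 0.247]
tcp_rot: [[-0.122, 0.341, 0.932], [-0.993, -0.042, -0.115], [0.0, -0.939, 0.343]]
force: [0.9, 0.5, 0.4]
gripper_width: 0.0006
scene bar local 277 [[-0.0747  0.0169]
 [-0.062   0.0836]
 [-0.0488  0.1351]]
0.54 [268.5, 185.3, 9.0, 12.1] [ 0.64   -0.0555  0.1328]
top bar local 336 [[-0.0779  0.0166]
 [-0.0673  0.0755]
 [-0.0457  0.1311]]
```

View pics/s3.png

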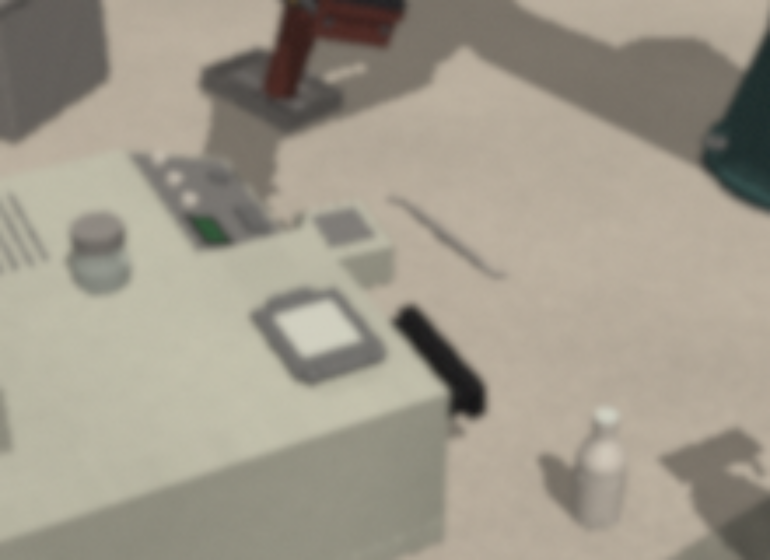

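The handle's outer face reads 78 mm in front of the machine, so the cassette is home. The flap is still shut and the bystanders haven't moved. Now the start key.

```bash
python3 -m crank '[{"x":0.0078,"y":-0.0007,"z":-0.032,"wx":0,"wy":0,"wz":0},{"x":0.0078,"y":-0.0007,"z":-0.032,"wx":0,"wy":0,"wz":0},{"x":0.0078,"y":-0.0007,"z":-0.032,"wx":0,"wy":0,"wz":0},{"x":0,"y":0,"z":0,"wx":0,"wy":0,"wz":0}]'
for i in 1 2; do python3 -m crank '[{"x":0.001,"y":-0.0001,"z":-0.0028,"wx":0,"wy":0,"wz":0},{"x":0.001,"y":-0.0001,"z":-0.0028,"wx":0,"wy":0,"wz":0},{"x":0,"y":0,"z":0,"wx":0,"wy":0,"wz":0}]' | grep -E "pos|force"; done
```

```text
time_s: 13.0
position: [0.6277, -0.0525, 0.1463]
tcp_rot: [[-0.118, 0.333, 0.936], [-0.993, -0.039, -0.112], [-0.001, -0.942, 0.335]]
force: [-0.3, 1.2, 1.0]
gripper_width: 0.0004
position: [0.6333, -0.0543, 0.1466]
force: [0.3, -0.0, 0.2]
position: [0.635, -0.0547, 0.1398]
force: [-0.4, 0.3, 1.9]
```

```bash
for i in 1 2 3 4; do python3 -m crank '[{"x":0.0005,"y":0,"z":-0.0014,"wx":0,"wy":0,"wz":0},{"x":0,"y":0,"z":0,"wx":0,"wy":0,"wz":0}]' | grep -E "pos|force"; done
```

```text
position: [0.6355, -0.0547, 0.1384]
force: [0.2, -0.4, 3.7]
position: [0.636, -0.0548, 0.137]
force: [0.5, -0.5, 3.2]
position: [0.6364, -0.0548, 0.1358]
force: [-2.0, -0.8, 6.6]
position: [0.6366, -0.0548, 0.1355]
force: [-8.1, -1.1, 18.2]
```

The key has bottomed: the force climbed along the spring, then rose sharply to 18 N. I'll retract and check.

```bash
python3 -m crank '[{"x":0,"y":0,"z":0,"wx":0,"wy":0,"wz":0},{"x":-0.003,"y":0.0004,"z":0.009,"wx":0,"wy":0,"wz":0},{"x":-0.01,"y":0.001,"z":0.028,"wx":0,"wy":0,"wz":0},{"x":-0.01,"y":0,"z":0.045,"wx":0,"wy":0,"wz":0},{"x":-0.01,"y":0,"z":0.045,"wx":0,"wy":0,"wz":0},{"x":-0.03,"y":0,"z":0.02,"wx":0,"wy":0,"wz":0},{"x":-0.03,"y":-0.02,"z":0.0,"wx":0,"wy":0,"wz":0},{"x":0,"y":0,"z":0,"wx":0,"wy":0,"wz":0},{"x":0,"y":0,"z":0,"wx":0,"wy":0,"wz":0}]'
python3 - <<'E'
from h import *
np.set_printoptions(precision=4,suppress=True)
o=np.array([.620,.0284]);c,s=np.cos(-.12),np.sin(-.12);R=np.array([[c,-s],[s,c]])
im,d=cams.snapshot("scene"); W=cloud("scene",d); L=(W[...,:2]-o)@R
m=(W[...,2]>.065)&(W[...,2]<.08)&(L[...,1]>.005)&(L[...,1]<.145)&(L[...,0]<-.04)&(L[...,0]>-.2)
print("bar",np.percentile(L[m],[2,98],axis=0))
for a in (.15,.07): 
    m=(abs(L[...,0]-.055)<.015)&(abs(L[...,1]-a)<.01)&(W[...,2]>.13)&(W[...,2]<.3); print("flap",a,np.median(W[m][:,2]))
for t in("start_key","jar","oil","roll_box"):
    for q in finder.regions_of("scene",t)[:1]: print(t,q["conf"],q["extent"],np.nanmedian(W[q["region"]],0))
cv2.imwrite("pics/s4.png",cv2.resize(im[130:290,200:420],None,fx=3.5,fy=3.5))
E
```

```text
time_s: 15.3
position: [0.5426, -0.0731, 0.2804]
tcp_rot: [[-0.121, 0.339, 0.933], [-0.993, -0.041, -0.114], [-0.001, -0.94, 0.341]]
force: [-0.4, 0.4, 0.3]
gripper_width: 0.0006
bar [[-0.0744  0.016 ]
 [-0.0498  0.1351]]
flap 0.15 0.15959698598050254
flap 0.07 0.1595475300451804
start_key 0.51 [270.7, 187.6, 5.8, 10.1] [ 0.6399 -0.0572  0.1335]
jar 0.81 [221.1, 192.2, 12.5, 22.9] [ 0.7914 -0.0042  0.182 ]
oil 0.92 [360.9, 248.9, 18.5, 34.8] [0.5393 0.2793 0.0493]
roll_box 0.78 [281.2, 185.6, 29.7, 25.8] [ 0.5103 -0.0897  0.0446]
```

View pics/s4.png

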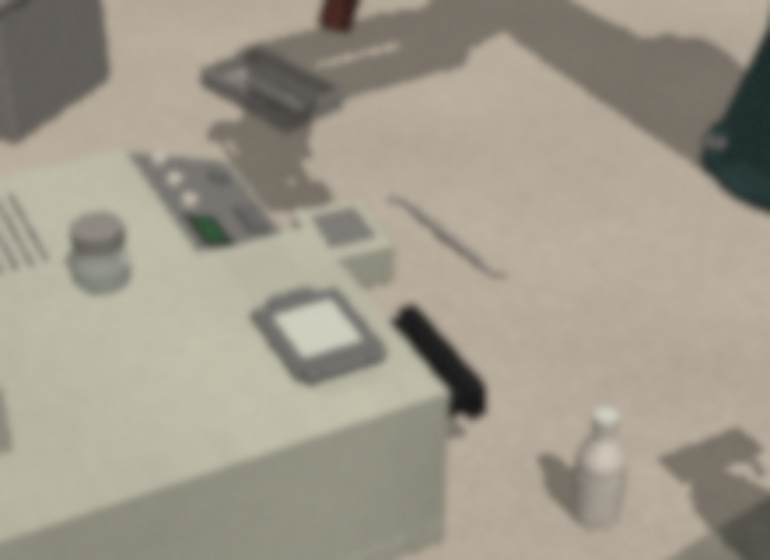

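The final picture matches the earlier one: flap flat at (320,335), cassette in with only the bar showing at (440,360), and the box, jar and bottle in place. The robot is clear, so I'm handing in.

```bash
python3 -c "
from bench import ctrl;print(ctrl.close_job())"
```

```text
the job is handed in; nothing more can be done
None
```

I tipped the flap shut, pushed the cassette home and pressed the start key, all with closed fingertips. I handed the job in at about 15 s; no verdict came back.

- **Flap:** pushed over from its outer face, then pressed down until it stopped hard at 24 N. At the end it read level, about 159.6 mm high at both ends of its width.
- **Cassette:** pushed on the outer face of the handle bar to its hard stop, with the force at 13 N. The bar's outer face then read 75 to 78 mm in front of the machine, against 78 mm when home. The 75 mm reading comes from the scene camera, which was also the last check.
- **Start key:** pressed square to the panel through about 5 mm until it bottomed at 18 N, then let up. Its top measured the same height as before the press, to within camera accuracy.
- **Surroundings:** the jar, oil bottle, scaler, tray and box looked unmoved in the last picture. The network's median for the box differed by about 23 mm from the first picture. I put that down to the raised flap and the cassette hiding part of it then, as the box sits in the same place in all the later pictures. The spray and wash bottles were outside those later crops, so I did not recheck them, but the arm did not go near them.
- **First move call:** it was refused for missing keys before anything moved.

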